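Find the loose hold-down bolt of the bonder stage

TASK

The bonder's stage rattles because one of its three capped hold-down bolts is loose. First press the chip case's lid down until it snaps shut, so that no dust gets in, then tap the bolt caps from above, one after another with a firm push, to find the bolt that gives and sinks; lift that bolt's hinged cap by its orange tab at least 45 degrees open and finish while still holding it open, ready for the spanner. Keep the caps of the tight bolts shut, do not pull the sunk bolt up again, and leave the things lying around where they are.

Things in the scene. Friction and masses are not known exactly. Their poses are not given: they have to be found in the camera images.
- lid (a joint): angle of the chip case's lid, rad: 0 shut, grows as it opens (most 0.8; starts ajar at 0.5 to 0.68 and stays by friction). Blue-framed flat plate with amber window, 130 mm hinge to front, 150 mm wide, 8 mm thick, on a black box (130 x 150 x 50 mm, fixed). Pressing down near its front takes 1 N at first, about 4 to 8 N from 0.10 to 0.05 rad, then its catch snaps it shut and holds it
- lid_front (a point): middle of the lid's front (robot-side) edge, on its upper face; moves with the lid. Its z axis is the lid's upward normal, x points to the hinge edge. With the lid shut it stands 58.5 mm above the bench
- lid_hinge (a point): middle of the lid's hinge line, at the back edge of the case and 50.5 mm above the bench; the hinge axis is the point's y axis
- bolt_a (a joint): how far the front left bolt has sunk in its sleeve, m: 0 at the start for all three. A tight bolt gives under 1.5 mm; the loose one (any of the three) sinks 6 mm when its cap is pushed down with 4 to 12 N and stays down. It takes about 12 N of upward pull to draw it out again
- cap_a (a joint): opening angle of the cap over the front left bolt, rad: 0 shut, 1.3 its stop. Hinged at the side away from the robot; a light spring shuts it when let go (about 1.5 N at the tab to hold it open)
- cap_a_top (a point): middle of the flat top of that cap (white disc, 62 mm diameter), the place to tap, straight above the bolt; z is the cap's normal
- tab_a: front left cap's orange tab: upright plate 12 mm thick along its y (pinch it this way), 24 mm tall (origin half-way up), free 15 mm in front and 22 mm behind the origin along x, 60 mm of air below. Origin: grip point, 57 mm in front of the cap's middle. Hinge line, parallel to its y, lies 91 mm behind (+x) and 6 mm below the origin in this frame, which turns with the cap. Bolts stand 100 mm apart sideways
- bolt_b (a joint): how far the middle, further back bolt has sunk in its sleeve, m: 0 at the start for all three. A tight bolt gives under 1.5 mm; the loose one (any of the three) sinks 6 mm when its cap is pushed down with 4 to 12 N and stays down. It takes about 12 N of upward pull to draw it out again
- cap_b (a joint): opening angle of the cap over the middle, further back bolt, rad: 0 shut, 1.3 its stop. Hinged at the side away from the robot; a light spring shuts it when let go (about 1.5 N at the tab to hold it open)
- cap_b_top (a point): middle of the flat top of that cap (white disc, 62 mm diameter), the place to tap, straight above the bolt; z is the cap's normal
- tab_b: middle, further back cap's orange tab: upright plate 12 mm thick along its y (pinch it this way), 24 mm tall (origin half-way up), free 15 mm in front and 22 mm behind the origin along x, 60 mm of air below. Origin: grip point, 57 mm in front of the cap's middle. Hinge line, parallel to its y, lies 91 mm behind (+x) and 6 mm below the origin in this frame, which turns with the cap. Bolts stand 100 mm apart sideways
- bolt_c (a joint): how far the front right bolt has sunk in its sleeve, m: 0 at the start for all three. A tight bolt gives under 1.5 mm; the loose one (any of the three) sinks 6 mm when its cap is pushed down with 4 to 12 N and stays down. It takes about 12 N of upward pull to draw it out again
- cap_c (a joint): opening angle of the cap over the front right bolt, rad: 0 shut, 1.3 its stop. Hinged at the side away from the robot; a light spring shuts it when let go (about 1.5 N at the tab to hold it open)
- cap_c_top (a point): middle of the flat top of that cap (white disc, 62 mm diameter), the place to tap, straight above the bolt; z is the cap's normal
- tab_c: front right cap's orange tab: upright plate 12 mm thick along its y (pinch it this way), 24 mm tall (origin half-way up), free 15 mm in front and 22 mm behind the origin along x, 60 mm of air below. Origin: grip point, 57 mm in front of the cap's middle. Hinge line, parallel to its y, lies 91 mm behind (+x) and 6 mm below the origin in this frame, which turns with the cap. Bolts stand 100 mm apart sideways
- carrier: black sample carrier, 34 x 34 x 10 mm, loose on the stage plate; a bystander (origin: middle of its underside, roughly)
- vial: small vial with amber foot, 26 mm diameter, 50 mm tall, standing on the stage plate; a bystander (origin: middle of its underside, roughly)
- pen: yellow pen lying in front of the stage, 127 mm long; a bystander (origin: middle of its underside, roughly)
- relay: small black box, 45 x 30 x 20 mm, loose on the stage plate; a bystander (origin: middle of its underside, roughly)
- tweezers: steel tweezers lying in front of the chip case, 125 mm long; a bystander (origin: middle of its underside, roughly)
- reel: blue reel, 64 mm diameter, 22 mm tall, behind the chip case; a bystander (origin: middle of its underside, roughly)
There are look-alikes about, which are no part of the job. There is more than one size of the part that bears lid; the job needs the middle-sized.

How it is judged:
On the way, in this order (a step that is already met when the one before it is completed fails the run):
1. the chip case's lid is pressed shut past its catch (value of joint lid below 0.03 rad), for 0.2 s.
2. a bolt has been tapped and has sunk: the loose one is found (value of joint any of bolt_a, bolt_b, bolt_c above 0.0035 m), for 0.1 s.
At the end, for the whole second after the job is handed in: The lid is shut (under 0.04 rad), and the cap of the bolt that sank (bolt still down more than 3 mm) is open more than 0.70 rad (40 degrees), still, and held there by the fingers (contact over 0.5 N) through the last second (value of joint lid below 0.04 rad and ((value of joint bolt_a above 0.003 m and value of joint cap_a between 0.7 and 1.35 rad and contact force between the fingers and tab_a above 0.5 N and velocity of joint cap_a between -0.2 and 0.2 rad/s) or (value of joint bolt_b above 0.003 m and value of joint cap_b between 0.7 and 1.35 rad and contact force between the fingers and tab_b above 0.5 N and velocity of joint cap_b between -0.2 and 0.2 rad/s) or (value of joint bolt_c above 0.003 m and value of joint cap_c between 0.7 and 1.35 rad and contact force between the fingers and tab_c above 0.5 N and velocity of joint cap_c between -0.2 and 0.2 rad/s))); the arm keeps its last pose, push and grip.
It fails at once if the cap of a bolt that has not sunk is lifted open (over 0.25 rad), or the sunk bolt is drawn up again under an open cap ((value of joint cap_a above 0.25 rad and value of joint bolt_a below 0.002 m) or (value of joint cap_b above 0.25 rad and value of joint bolt_b below 0.002 m) or (value of joint cap_c above 0.25 rad and value of joint bolt_c below 0.002 m)).
It fails at once if a bystander is shoved more than 30 mm (distance of any of carrier, vial, pen, relay, tweezers, reel from where it was at the start of the episode above 0.03 m).
It also fails if it takes over 64 s, if anything falls off the work surface, if the arm or the gripper's body presses on something with over 40 N, if the wrist force passes 120 N, or if a joint passes its speed limit or range.

ROBOT

A 6-joint arm with a two-finger parallel gripper is mounted at the origin on the work surface. World frame = base frame: x ahead of the robot, y to its left, z up, the work surface at z = 0. Lengths are in m, angles in rad, forces in N, time in s.
With the tool pointing down it reaches from about 0.25 to 0.725 m from the base axis. Payload 4 kg.
Tool frame: the origin (TCP) lies where the fingers leave the gripper's body, on its centre line; the fingertips stand 73 mm ahead of it and the grasp point (between the pads) lies 54 mm ahead of it (bot.tip_reach is the z of the fingertips in the tool frame, in m); z points along the fingers, x is the direction in which the jaws open and shut, and the axes are right-handed (so a half turn about z gives the same grasp; the last joint's range is limited). The gripper opens to 85 mm and grips with 20 to 120 N. Pads are 22 mm wide; open, the fingers measure 114 mm over their backs; the gripper's body (76 mm by 85 mm) begins 54 mm behind the grasp point. The pads swing forward as they close: fully open they stand 13 mm farther back than shut.
Start: joints at [-1.237, 0.241, 0.005, 1.335, 0, 1.571], TCP at [0.164, -0.472, 0.304] pointing down, gripper open.
Joint ranges: [-2.72, 2.72], [-1.05, 1.87], [-1.09, 1.28], [-1.99, 2.15], [-1.42, 1.44], [-3.14, 3.14]. Speed limits (rad/s): [2.79, 2.79, 3.14, 3.14, 3.14, 3.14].

INTERFACE

Orientations are given as a unit quaternion [x, y, z, w].
In Python, from workcell import bot, vision, job_done gives the robot as it stands.
- The arm moves only by the tool drive_tool, never from a script. Its argument "steps" is one flat list of numbers, 7 for each row, row after row: the shift along the tool's x, y, z in m, then the turn, a rotation vector about the tool's x, y, z in degrees, then the closure, from -1 (fully open) to 1 (shut). A call has 1 to 8 rows; each row shifts and turns the commanded pose from where the row before left it, along the tool's axes as they then stand; what a row does not reach is not made up. A row lasts 1/12 s, in which the tool goes at most 41.7 mm and 7.16 degrees, less where a joint would pass 70% of its speed; a pose out of reach is approached as far as the arm can. A call is refused whole if a number of a shift passes 0.0417 or a number of a turn 7.16, either way. A call with a gripper value outside its range is refused whole. The fingers move at their own pace and stop on an object; the grip force is fixed at half the most. Time passes only in rows, so rows that do not move let the fingers close. It gives the time, the measured TCP pose, the force and the opening at its end, in the units of the state.
- bot.get_obs(): the state, without advancing time (a new reading comes with each control period).
- vision.camera(name): name is "scene" or "top" or "wrist"; returns (picture, depth): 384x512x3 uint8, red, green, blue; 384x512 float32, m along the optical axis (not along the pixel's ray), 0 where there is no reading.
- vision.camera_model(name): a dict with "mtx" (3x3 intrinsics, pixels), "D" ([k1, k2, p1, p2, k3] as OpenCV has them; the pictures are not rectified), "rvec" (rotation vector, rad) and "tvec" (3), from world to camera coordinates, as OpenCV has them. Camera axes: x right, y down, z forward; pixel columns grow to the right and rows downward; lengths in m; the calibration is good to about 2 mm. A picture is of the moment at which its call begins: read the wrist's pose just before it. camera_model takes no time and is no camera call; for the wrist camera it gives the pose at the moment of the call.
- job_done(): hands the job in, once; it reports no verdict.
The state is a dict: "clock": time; "joint_pos": joint angles; "joint_vel": joint speeds; "tau": joint torques, N m; "eef_pos": TCP position; "tool_rot": TCP orientation; "ft_force": force on the tool from outside, world axes, zero at the start; "ft_torque": the same for the moment, N m; "grip_width": finger opening in m.
Only numpy, scipy, OpenCV 4.12 (cv2) and the standard library are available. Lean on these libraries where they do the work, as an engineer would, in place of code of your own. Each camera call takes 0.05 s, during which the arm holds its last target.

## Working session

There is one attempt and no reset: what is moved stays moved. The work goes in short steps, Python scripts to look and compute and a tool call to move; the robot and the scene stay as the last step left them, time stands still between calls to the robot, and variables do not carry over. Pictures are saved under pics/ and viewed, and the job is handed in when it is done.

Besides the shell and the picture viewer there is one more tool, called after "Call:" as a command line: name --argument value ..., lists and objects as JSON in quotes. drive_tool: Moves the arm, as the interface text tells. Its arguments: {"type":"object","properties":{"steps":{"type":"array"}},"required":["steps"]}

```bash
mkdir -p pics; ls; python3 - <<'E'
from workcell import bot, vision
import cv2,numpy as np
for n in ["scene","top"]:
    p,d=vision.camera(n); np.savez(f"{n}0.npz",p=p,d=d)
    cv2.imwrite(f"pics/{n}0.png",cv2.resize(p[:,:,::-1],(800,600),interpolation=cv2.INTER_CUBIC))
    m=vision.camera_model(n); print(n,m)
o=bot.get_obs(); print(o)
E
```

```text
pics
scene {'mtx': array([[443.14686933,   0.        , 248.80359978],
       [  0.        , 443.14686933, 196.91180819],
       [  0.        ,   0.        ,   1.        ]]), 'D': array([-0.03979163,  0.        ,  0.        ,  0.        ,  0.        ]), 'rvec': array([ 2.00526569,  1.71729479, -0.50560482]), 'tvec': array([-0.02603069, -0.33867116,  1.4771593 ])}
top {'mtx': array([[420.06719215,   0.        , 248.32820058],
       [  0.        , 420.06719215, 194.56351076],
       [  0.        ,   0.        ,   1.        ]]), 'D': array([0.03749631, 0.        , 0.        , 0.        , 0.        ]), 'rvec': array([ 2.19961144, -2.16419909,  0.11417281]), 'tvec': array([-0.04384069,  0.47127708,  1.06022565])}
{'clock': 0.1, 'joint_pos': array([-1.23699218e+00,  2.41355715e-01,  3.84344485e-03,  1.33521280e+00,
        2.59339993e-05,  1.57080579e+00]), 'joint_vel': array([ 0.00046325, -0.00113839,  0.00350679, -0.00015141,  0.0001704 ,
       -0.00050049]), 'tau': array([-1.48828194e-04, -3.73137724e+01,  2.53010023e+01,  1.08517008e-02,
       -6.83705593e-05, -7.00130769e-06]), 'eef_pos': array([ 0.16368171, -0.47198498,  0.30308691]), 'tool_rot': array([ 8.14748231e-01, -5.79814099e-01, -7.78208551e-04, -5.69714817e-04]), 'ft_force': array([ 0.40708207, -0.28542034, -0.23925499]), 'ft_torque': array([ 0.0081943 , -0.01503142, -0.00630703]), 'grip_width': 0.08542853663701015}
```

View pics/scene0.png

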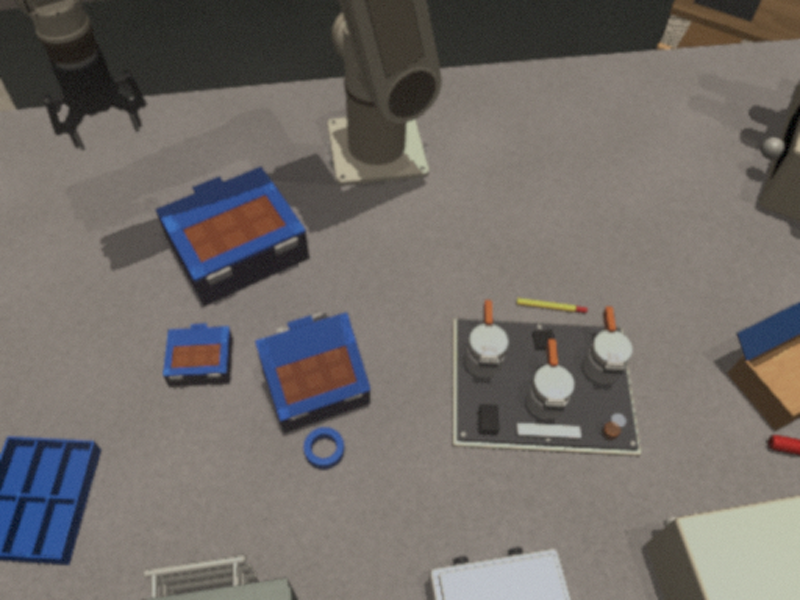

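View pics/top0.png

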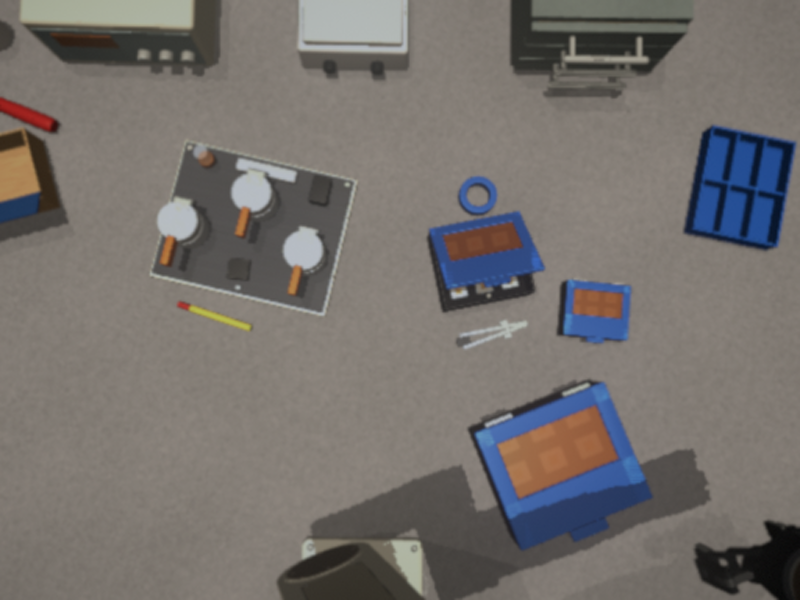

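Candidates for the lid in the top view: large case (560,465), middle case (487,250, ajar, reel behind, tweezers in front), small case (597,308). I choose the middle one and check it in a close crop below. Caps in the same view: a (178,220), b (252,193), c (303,250).

```bash
cat > h.py <<'E'
import numpy as np,cv2
from workcell import bot,vision
def model(n):
    m=vision.camera_model(n); R=cv2.Rodrigues(m["rvec"])[0]; return m["mtx"],m["D"],R,np.array(m["tvec"]).ravel()
def world(uv,z,M):
    K,D,R,t=M; uv=np.asarray(uv,float).reshape(-1,1,2)
    n=cv2.undistortPoints(uv,K,D).reshape(-1,2); c=np.c_[n,np.ones(len(n))]*np.asarray(z,float).reshape(-1,1)
    return (c-t)@R
def ray(uv,zpl,M):
    K,D,R,t=M; C=-R.T@t
    d=world(uv,1.0 if np.ndim(uv)==1 else np.ones(len(uv)),M)-C
    return C+d*((zpl-C[2])/d[:,2])[:,None]
def cloud(d,M):
    v,u=np.mgrid[0:384,0:512]; P=world(np.c_[u.ravel(),v.ravel()],d.ravel(),M).reshape(384,512,3); P[d==0]=np.nan; return P
E
python3 - <<'E'
from h import *
for n in ["top","scene"]:
    f=np.load(n+"0.npz"); p,d=f["p"],f["d"]; M=model(n); P=cloud(d,M)
    hsv=cv2.cvtColor(p,cv2.COLOR_RGB2HSV); H,S,V=cv2.split(hsv)
    for nm,m in [("orange",(H<14)&(S>150)&(V>120)),("blue",(H>100)&(H<130)&(S>130)),("white",(S<50)&(V>160)),("yellow",(H>20)&(H<35)&(S>140))]:
        k,l,st,c=cv2.connectedComponentsWithStats(m.astype(np.uint8))
        for i in range(1,k):
            if st[i,4]<25: continue
            q=P[l==i]; q=q[np.isfinite(q[:,0])]
            print(n,nm,c[i].round(1),st[i,4],np.median(q,0).round(3),"z",np.percentile(q[:,2],[5,95]).round(3)) if len(q) else None
p=np.load("top0.npz")["p"]
a=cv2.resize(p[110:230,255:415,::-1],(800,600),interpolation=cv2.INTER_CUBIC); cv2.imwrite("pics/lidcrop.png",a)
a=cv2.resize(p[80:215,85:245,::-1],(711,600),interpolation=cv2.INTER_CUBIC); cv2.imwrite("pics/stagecrop.png",a)
E
```

```text
top orange [16.  72.4] 252 [0.778 0.568 0.023] z [0.019 0.027]
top orange [384.2 193.9] 288 [ 0.478 -0.382  0.039] z [0.036 0.042]
top orange [387.2 288. ] 80 [ 0.246 -0.369  0.082] z [0.079 0.084]
top blue [473.6 119.6] 4068 [ 0.679 -0.627  0.01 ] z [0.001 0.034]
top blue [305.4 124.8] 209 [ 0.657 -0.182  0.021] z [0.018 0.024]
top blue [ 11.6 132.8] 275 [0.608 0.54  0.078] z [0.067 0.089]
top blue [311.4 164.3] 1517 [ 0.53  -0.186  0.114] z [0.062 0.132]
top blue [381. 202.] 817 [ 0.447 -0.371  0.04 ] z [0.037 0.043]
top blue [362.6 305. ] 4481 [ 0.192 -0.315  0.084] z [0.081 0.087]
top white [70.3  7.3] 1680 [0.9   0.391 0.129] z [0.126 0.132]
top white [225.8  15. ] 2093 [0.919 0.028 0.08 ] z [0.067 0.084]
top white [163.7 117.5] 678 [0.652 0.179 0.086] z [0.027 0.09 ]
top white [112.9 140. ] 486 [0.593 0.295 0.088] z [0.084 0.091]
top white [193.7 158.7] 482 [0.55  0.098 0.088] z [0.085 0.091]
top white [215.2 166. ] 26 [0.548 0.052 0.009] z [0.005 0.012]
top white [121.9 181.5] 78 [0.502 0.291 0.009] z [0.006 0.012]
top white [210.1 187. ] 26 [0.492 0.064 0.009] z [0.007 0.012]
[... 1370 characters left out ...]
.017 0.08  0.013] z [0.009 0.017]
scene white [219.1 104.7] 185 [ 0.054 -0.081  0.013] z [0.009 0.017]
scene white [311.5 268. ] 197 [0.688 0.064 0.012] z [0.009 0.015]
scene white [312.4 217.8] 373 [0.551 0.098 0.091] z [0.088 0.094]
scene white [392.3 221.9] 380 [0.594 0.295 0.091] z [0.088 0.093]
scene white [354.4 244.8] 416 [0.641 0.181 0.091] z [0.088 0.094]
scene white [351.  274.9] 256 [0.693 0.171 0.032] z [0.029 0.035]
scene white [385.7 288.1] 75 [0.733 0.257 0.011] z [0.008 0.014]
scene white [477.9 352.1] 4174 [0.936 0.348 0.132] z [0.129 0.134]
scene white [322.6 370.2] 2188 [0.91  0.039 0.083] z [0.07  0.086]
scene white [124.5 363.3] 182 [ 0.845 -0.358  0.136] z [0.133 0.139]
```

View pics/lidcrop.png

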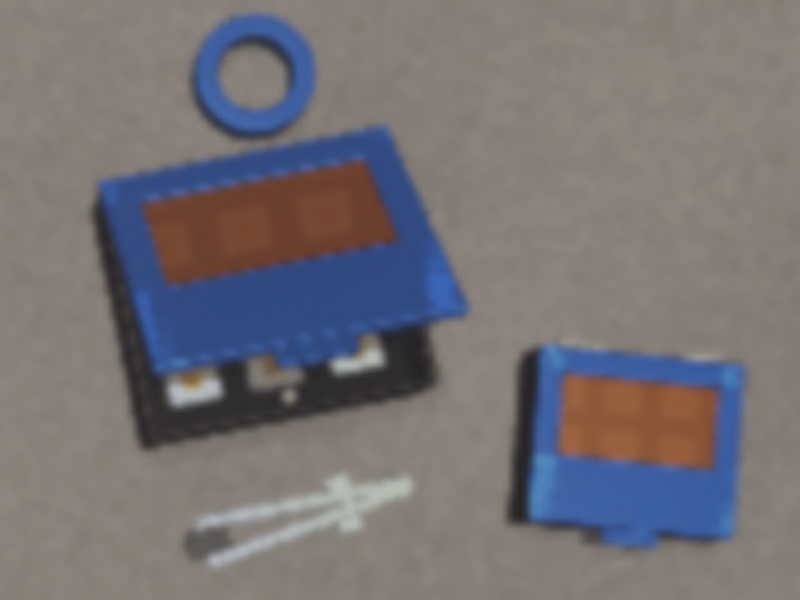

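View pics/stagecrop.png

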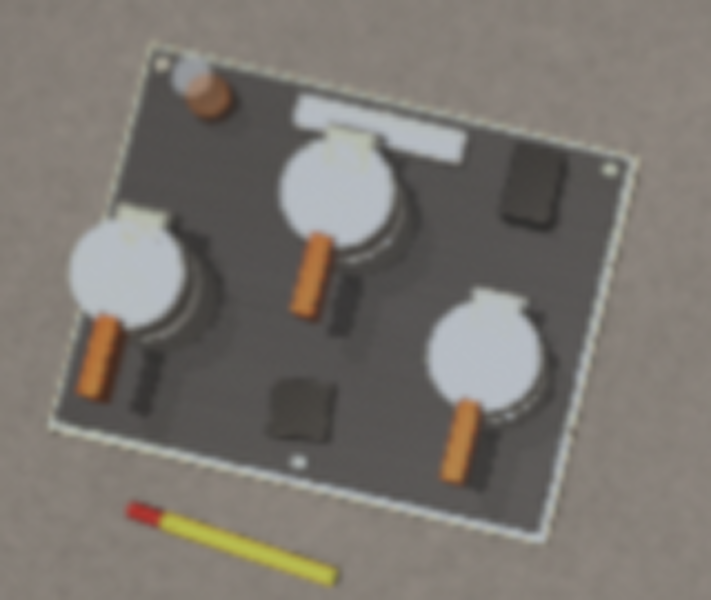

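```bash
python3 - <<'E'
from h import *
for n in ["top","scene"]:
    f=np.load(n+"0.npz"); p,d=f["p"],f["d"]; M=model(n); P=cloud(d,M)
    hsv=cv2.cvtColor(p,cv2.COLOR_RGB2HSV); H,S,V=cv2.split(hsv)
    m=((H>100)&(H<130)&(S>130)).astype(np.uint8)
    k,l,st,c=cv2.connectedComponentsWithStats(m)
    i=max((i for i in range(1,k) if st[i,4]>1000),key=lambda i:-np.linalg.norm(c[i]-([311,164] if n=="top" else [198,229])))
    cs,_=cv2.findContours((l==i).astype(np.uint8),cv2.RETR_EXTERNAL,cv2.CHAIN_APPROX_NONE)
    mm=np.zeros_like(m); cv2.drawContours(mm,cs,-1,1,-1); mm=cv2.erode(mm,np.ones((3,3),np.uint8))
    q=P[mm>0]; q=q[np.isfinite(q[:,0])]
    for _ in range(4):
        A=np.c_[q[:,:2],np.ones(len(q))]; s=np.linalg.lstsq(A,q[:,2],rcond=None)[0]; r=q[:,2]-A@s; q=q[abs(r)<0.006]
    N=np.array([-s[0],-s[1],1]);N/=np.linalg.norm(N)
    print(n,"normal",N.round(3),"angle",np.arccos(N[2]).round(3),"hdir deg",np.degrees(np.arctan2(N[1],N[0])).round(1),"rms",r.std(),len(q),
     "lowest/highest",q[q[:,2].argmin()].round(3),q[q[:,2].argmax()].round(3))
    # contour rays on the plane
    K,D,R,t=M; C=-R.T@t
    cc=cs[0].reshape(-1,2).astype(float); dd=world(cc,np.ones(len(cc)),M)-C
    tt=(s[2]-(C[2]-s[0]*C[0]-s[1]*C[1]))/(dd[:,2]-dd[:,:2]@s[:2]); pts=C+tt[:,None]*dd
    yaw=np.arctan2(-s[1],-s[0])+np.pi # hinge direction = downhill
    hd=-s[:2]/np.linalg.norm(s[:2]); print("downhill dir",hd, np.degrees(np.arctan2(hd[1],hd[0])))
    ex=np.r_[hd,0]-N*np.dot(np.r_[hd,0],N); ex/=np.linalg.norm(ex); ey=np.cross(N,ex)
    o=q.mean(0); uv=np.c_[(pts-o)@ex,(pts-o)@ey].astype(np.float32); rect=cv2.minAreaRect(uv); print(rect, np.percentile(uv,[1,99],axis=0).round(3))
    fr=o+ex*np.percentile(uv[:,0],3)+ey*np.percentile(uv[:,1],[1,99]).mean(); ce=o+ex*rect[0][0]+ey*rect[0][1]
    print("front",fr.round(4),"centre",ce.round(4))
    # caps
    for z,nm,pp in [(0.0895,'a',(113,140) if n=="top" else (392,222)),(0.0895,'b',(163,122)if n=="top" else (354,245)),(0.0895,'c',(193.7,158.7)if n=="top" else (312.4,218))]:
        sel=(S<70)&(V>140)&(P[:,:,2]>0.08)&(P[:,:,2]<0.1)
        v,u=np.nonzero(sel); g=np.hypot(u-pp[0],v-pp[1])<20
        pr=np.c_[u,v][g]; h=cv2.convexHull(pr.astype(np.float32)); W=P[sel][g]
        w2=ray(pr.astype(float),z,M); (cx,cy),rr=cv2.minEnclosingCircle(w2[:,:2].astype(np.float32))
        print(nm,len(pr),np.median(W,0).round(4),"centroid",w2.mean(0)[:2].round(4),"circ",round(cx,4),round(cy,4),round(rr,4))
        sel=(H<14)&(S>110)&(V>70)&(P[:,:,2]>0.085)&(P[:,:,2]<0.115); v,u=np.nonzero(sel); g=np.hypot(u-pp[0],v-pp[1])<45
        W=P[sel][g]
        # split by nearest
        print("   tab pts near",len(W))
E
```

```text
top normal [0.574 0.124 0.809] angle 0.628 hdir deg 12.2 rms 0.0019672372685457097 2171 lowest/highest [ 0.596 -0.141  0.058] [ 0.495 -0.192  0.14 ]
downhill dir [0.97754443 0.2107294 ] 12.165100355971397
((-0.001681797206401825, 0.00012514740228652954), (0.14318831264972687, 0.14829188585281372), 0.021261481568217278) [[-0.072 -0.074]
 [ 0.07   0.074]]
front [ 0.4952 -0.1945  0.1393] centre [ 0.5496 -0.1827  0.0989]
a 507 [0.5929 0.2936 0.0875] centroid [0.5929 0.2936] circ 0.5942 0.2938 0.0335
   tab pts near 108
b 493 [0.6404 0.1806 0.0877] centroid [0.6404 0.1808] circ 0.6419 0.1808 0.0337
   tab pts near 50
c 500 [0.5505 0.0979 0.088 ] centroid [0.551  0.0983] circ 0.5517 0.0969 0.0335
   tab pts near 74
scene normal [0.569 0.123 0.813] angle 0.622 hdir deg 12.2 rms 0.002478197754209706 2847 lowest/highest [ 0.606 -0.175  0.058] [ 0.504 -0.197  0.137]
downhill dir [0.9773758  0.21151017] 12.210866580989105
((-0.0032604560256004333, 0.0008757486939430237), (0.14660346508026123, 0.1397649496793747), 89.70480346679688) [[-0.073 -0.072]
 [ 0.066  0.074]]
front [ 0.4992 -0.1962  0.1382] centre [ 0.5539 -0.1844  0.0981]
a 413 [0.5937 0.2946 0.0905] centroid [0.5933 0.2954] circ 0.5939 0.2957 0.0333
   tab pts near 181
b 453 [0.6409 0.181  0.0906] centroid [0.6408 0.1817] circ 0.6432 0.1811 0.0346
   tab pts near 94
c 406 [0.5515 0.0981 0.0906] centroid [0.5513 0.099 ] circ 0.5525 0.1001 0.0333
   tab pts near 164
```

```bash
cat >> h.py <<'E'
from scipy.spatial.transform import Rotation as Ro
def to(p,q=None):
    o=bot.get_obs(); R=Ro.from_quat(o["tool_rot"]).as_matrix()
    d=R.T@(np.array(p)-o["eef_pos"]); print("pos",o["eef_pos"].round(4),"F",o["ft_force"].round(2),"t",round(float(o["clock"]),2),"j",o["joint_pos"].round(2))
    print("tool shift mm",(d*1000).round(1),"rows",np.abs(d).max()/0.0417)
E
python3 -c "
from h import *
print(bot.tip_reach)
to([0.517,-0.191,0.240])"
```

```text
0.0726
pos [ 0.1637 -0.472   0.3031] F [ 0.41 -0.29 -0.24] t 0.1 j [-1.24  0.24  0.    1.34  0.    1.57]
tool shift mm [-149.6 -425.9   63.4] rows 10.212825920989955
```

Call:
drive_tool --steps '[-0.0107,-0.0304,0.0045,0,0,0,1,-0.0107,-0.0304,0.0045,0,0,0,1,-0.0107,-0.0304,0.0045,0,0,0,1,-0.0107,-0.0304,0.0045,0,0,0,1,-0.0107,-0.0304,0.0045,0,0,0,1,-0.0107,-0.0304,0.0045,0,0,0,1,-0.0107,-0.0304,0.0045,0,0,0,1]'

```text
clock: 0.68
eef_pos: [0.3411, -0.3306, 0.2719]
tool_rot: [0.815, -0.58, -0.0, -0.0]
ft_force: [-0.5, 0.2, -0.4]
grip_width: 0.0004
```

Call:
drive_tool --steps '[-0.0107,-0.0304,0.0045,0,0,0,1,-0.0107,-0.0304,0.0045,0,0,0,1,-0.0107,-0.0304,0.0045,0,0,0,1,-0.0107,-0.0304,0.0045,0,0,0,1,-0.0107,-0.0304,0.0045,0,0,0,1,-0.0107,-0.0304,0.0045,0,0,0,1,-0.0107,-0.0304,0.0045,0,0,0,1,0,0,0,0,0,0,1]'

```text
clock: 1.35
eef_pos: [0.5201, -0.1878, 0.2392]
tool_rot: [0.816, -0.577, -0.001, -0.001]
ft_force: [0.6, -0.7, 1.2]
grip_width: -0.0004
```

```bash
python3 -c "
from h import *
to([0.517,-0.191,0.129])"
```

```text
pos [ 0.5201 -0.1878  0.2392] F [ 0.62 -0.66  1.24] t 1.35 j [-0.35  0.38  0.03  1.22  0.    2.45]
tool shift mm [  2.2   4.1 110.2] rows 2.641932302468284
```

Call:
drive_tool --steps '[0.0011,0.002,0.015,0,0,0,1,0.0011,0.002,0.015,0,0,0,1,0,0,0.008,0,0,0,1,0,0,0.008,0,0,0,1,0,0,0.008,0,0,0,1,0,0,0.008,0,0,0,1,0,0,0.008,0,0,0,1,0,0,0.008,0,0,0,1]'

```text
clock: 2.02
eef_pos: [0.5139, -0.1951, 0.1625]
tool_rot: [0.815, -0.58, 0.0, -0.0]
ft_force: [-0.1, -0.4, 0.8]
grip_width: -0.0
```

Call:
drive_tool --steps '[0,0,0.008,0,0,0,1,0,0,0.008,0,0,0,1,0,0,0.006,0,0,0,1,0,0,0.004,0,0,0,1,0,0,0.003,0,0,0,1,0,0,0.003,0,0,0,1]'

```text
clock: 2.52
eef_pos: [0.5135, -0.1949, 0.1313]
tool_rot: [0.815, -0.58, 0.0, 0.0]
ft_force: [1.2, -0.2, 0.5]
grip_width: 0.0
```

Call:
drive_tool --steps '[0,0,0.002,0,0,0,1,0,0,0.002,0,0,0,1,0,0,0,0,0,0,1]'

```text
clock: 2.77
eef_pos: [0.5135, -0.195, 0.1308]
tool_rot: [0.815, -0.58, 0.001, 0.0]
ft_force: [-9.9, 2.4, 28.0]
grip_width: 0.0001
```

```bash
cat > look.py <<'E'
import sys
from h import *
n,name=sys.argv[1:3]; p,d=vision.camera(n); np.savez(name+".npz",p=p,d=d)
x0,x1,y0,y1=map(int,sys.argv[3:7]) if len(sys.argv)>3 else (0,512,0,384)
c=p[y0:y1,x0:x1,::-1]; s=min(800/c.shape[1],600/c.shape[0]); cv2.imwrite(f"pics/{name}.png",cv2.resize(c,None,fx=s,fy=s,interpolation=cv2.INTER_CUBIC))
E
python3 look.py scene s1 140 260 180 300; python3 -c "from h import *
to([0.593,0.2945,0.26])"
```

```text
pos [ 0.5135 -0.195   0.1308] F [-10.67   1.86  28.14] t 2.82 j [-0.36  0.47 -0.14  0.96 -0.    2.45]
tool shift mm [-436.2 -235.5 -129.6] rows 10.46127785915645
```

View pics/s1.png

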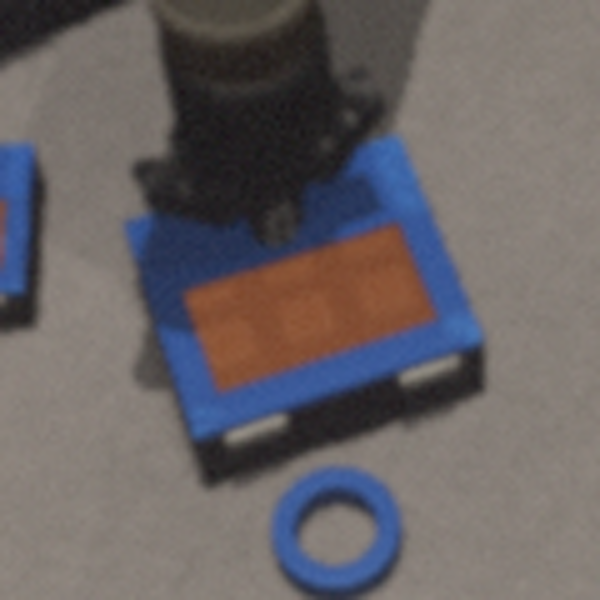

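Scene crop: the lid now lies flat on the box at (320,290) in the crop, and the finger stands on hard contact at 28 N, so the lid is shut. I lift off and turn the wrist for the tab yaw.

Call:
drive_tool --steps '[0,0,-0.015,0,0,0,1,0,0,-0.02,0,0,-7.1,1,0,0,-0.02,0,0,-7.1,1,0,0,-0.02,0,0,-7.1,1,0,0,-0.02,0,0,-7.1,1,0,0,-0.02,0,0,-7.1,1,0,0,-0.01,0,0,-7.1,1,0,0,0,0,0,-7.1,1]'

```text
clock: 3.48
eef_pos: [0.5154, -0.1953, 0.2546]
tool_rot: [0.984, -0.181, 0.003, 0.0]
ft_force: [1.1, 1.4, -1.1]
grip_width: 0.0001
```

Call:
drive_tool --steps '[0,0,0,0,0,-7.1,1,0,0,0,0,0,-7.1,1,0,0,0,0,0,-7.1,1,0,0,0,0,0,-7.1,1,0,0,0,0,0,-7.1,1,0,0,0,0,0,-7.1,1,0,0,0,0,0,-7.1,1,0,0,0,0,0,-7.1,1]'

```text
clock: 4.15
eef_pos: [0.514, -0.1947, 0.2513]
tool_rot: [0.951, 0.309, -0.0, -0.0]
ft_force: [0.1, 1.1, 0.1]
grip_width: -0.0001
```

Call:
drive_tool --steps '[0,0,0,0,0,-7.1,1,0,0,0,0,0,-7.1,1,0,0,0,0,0,-7.1,1,0,0,0,0,0,-7.1,1,0,0,0,0,0,-7.1,1,0,0,0,0,0,-7.1,1]'

```text
clock: 4.65
eef_pos: [0.514, -0.1948, 0.2512]
tool_rot: [0.774, 0.633, 0.0, -0.0]
ft_force: [-0.6, 0.2, -0.5]
grip_width: -0.0002
```

```bash
cat >> h.py <<'E'
def yaw():
    R=Ro.from_quat(bot.get_obs()["tool_rot"]).as_matrix(); print("yaw tool x",np.degrees(np.arctan2(R[1,0],R[0,0])).round(1),"zaxis",R[:,2].round(4))
E
python3 look.py scene s2 100 280 160 295; python3 -c "from h import *
yaw();to([0.551,0.0985,0.190])"
```

```text
yaw tool x 78.8 zaxis [-2.e-04  4.e-04 -1.e+00]
pos [ 0.514  -0.1947  0.2512] F [ 0.33 -0.32 -0.17] t 4.7 j [-0.36  0.37  0.04  1.24  0.   -0.17]
tool shift mm [294.8 -20.6  61.3] rows 7.0701743626269105
```

View pics/s2.png

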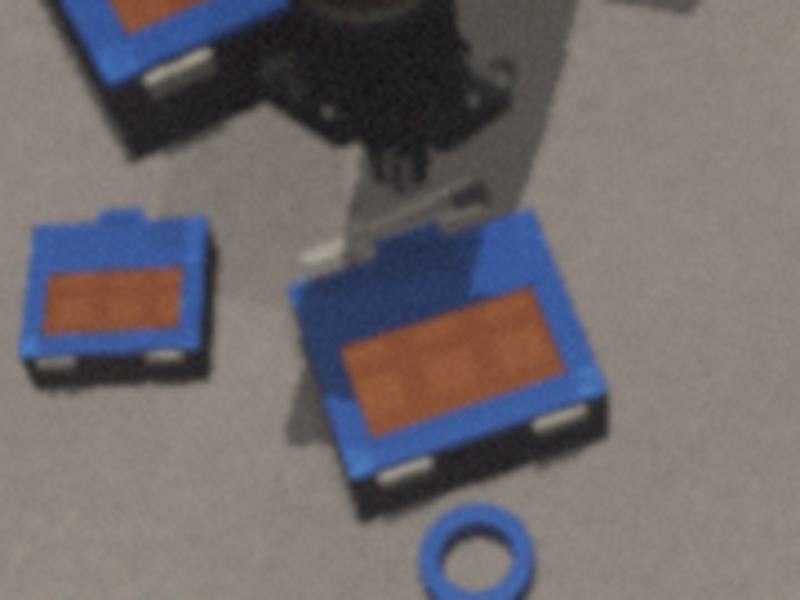

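The lid stays shut without the arm (flat at (450,340) in the crop), and the tweezers and reel are untouched. Next is tapping c.

Call:
drive_tool --steps '[0.037,-0.0026,0.006,0,0,0,1,0.037,-0.0026,0.006,0,0,0,1,0.037,-0.0026,0.006,0,0,0,1,0.037,-0.0026,0.006,0,0,0,1,0.037,-0.0026,0.006,0,0,0,1,0.037,-0.0026,0.006,0,0,0,1,0.037,-0.0026,0.006,0,0,0,1,0.036,-0.0026,0.006,0,0,0,1]'

```text
clock: 5.37
eef_pos: [0.5537, 0.1003, 0.2032]
tool_rot: [0.777, 0.63, 0.0, -0.0]
ft_force: [-0.6, 0.4, -0.1]
grip_width: -0.0001
```

Call:
drive_tool --steps '[0,0,0.009,0,0,0,1,0,0,0.009,0,0,0,1,0,0,0.009,0,0,0,1,0,0,0,0,0,0,1]'

```text
clock: 5.7
eef_pos: [0.5522, 0.097, 0.1743]
tool_rot: [0.777, 0.63, -0.002, -0.001]
ft_force: [0.2, 0.3, -0.8]
grip_width: 0.0003
```

```bash
python3 -c "from h import *
yaw();to([0.551,0.0985,0.162])"
```

```text
yaw tool x 78.1 zaxis [-0.0046 -0.0011 -1.    ]
pos [0.5522 0.097  0.1743] F [ 0.19  0.35 -0.82] t 5.7 j [ 0.17  0.45 -0.05  1.08 -0.    0.38]
tool shift mm [ 1.3 -1.4 12.3] rows 0.29400185125647826
```

Descending onto c in small rows.

Call:
drive_tool --steps '[0,0,0.006,0,0,0,1,0,0,0.004,0,0,0,1,0,0,0.002,0,0,0,1,0,0,0.001,0,0,0,1,0,0,0,0,0,0,1]'

```text
clock: 6.12
eef_pos: [0.5537, 0.0977, 0.1639]
tool_rot: [0.776, 0.63, 0.0, 0.0]
ft_force: [-0.3, 0.5, 0.3]
grip_width: 0.0003
```

Call:
drive_tool --steps '[0,0,0.001,0,0,0,1,0,0,0.001,0,0,0,1,0,0,0,0,0,0,1]'

```text
clock: 6.37
eef_pos: [0.5537, 0.0982, 0.162]
tool_rot: [0.776, 0.631, 0.0, 0.0]
ft_force: [0.1, 0.1, 0.2]
grip_width: -0.0
```

Call:
drive_tool --steps '[0,0,0.001,0,0,0,1,0,0,0.001,0,0,0,1,0,0,0,0,0,0,1]'

```text
clock: 6.62
eef_pos: [0.5538, 0.0983, 0.1601]
tool_rot: [0.776, 0.631, 0.0, 0.0]
ft_force: [-0.4, 0.1, 1.2]
grip_width: -0.0001
```

Call:
drive_tool --steps '[0,0,0.001,0,0,0,1,0,0,0.0005,0,0,0,1,0,0,0,0,0,0,1]'

```text
clock: 6.87
eef_pos: [0.5538, 0.0983, 0.1585]
tool_rot: [0.776, 0.631, 0.0, 0.0]
ft_force: [0.5, 0.6, 2.8]
grip_width: -0.0001
```

Call:
drive_tool --steps '[0,0,0.001,0,0,0,1,0,0,0.001,0,0,0,1,0,0,0,0,0,0,1]'

```text
clock: 7.12
eef_pos: [0.5538, 0.0983, 0.1563]
tool_rot: [0.776, 0.631, 0.0, 0.0]
ft_force: [0.3, 1.3, 2.0]
grip_width: -0.0001
```

Call:
drive_tool --steps '[0,0,0.001,0,0,0,1,0,0,0.001,0,0,0,1,0,0,0,0,0,0,1]'

```text
clock: 7.37
eef_pos: [0.5538, 0.0983, 0.155]
tool_rot: [0.776, 0.631, 0.0, 0.0]
ft_force: [-1.7, 0.9, 6.2]
grip_width: 0.0002
```

Call:
drive_tool --steps '[0,0,0.001,0,0,0,1,0,0,0.001,0,0,0,1,0,0,0,0,0,0,1]'

```text
clock: 7.62
eef_pos: [0.5537, 0.0983, 0.1547]
tool_rot: [0.776, 0.631, 0.001, 0.0]
ft_force: [-5.0, 0.2, 14.3]
grip_width: -0.0
```

Call:
drive_tool --steps '[0,0,0.001,0,0,0,1,0,0,0,0,0,0,1]'

```text
clock: 7.78
eef_pos: [0.5537, 0.0983, 0.1545]
tool_rot: [0.776, 0.631, 0.001, 0.0]
ft_force: [-6.7, -0.7, 19.3]
grip_width: 0.0001
```

c gave under about 2–6 N from 0.1605 to 0.1547 (about 6 mm), then went hard. I lift off and confirm the height with the cameras.

Call:
drive_tool --steps '[0,0,-0.01,0,0,0,1,0,0,-0.02,0,0,0,1,0,0.01,-0.03,0,0,0,1,0,0.03,-0.02,0,0,0,-1,0,0.03,0,0,0,0,-1,0,0.03,0,0,0,0,-1,0,0,0,0,0,0,-1,0,0,0,0,0,0,-1]'

```text
clock: 8.45
eef_pos: [0.652, 0.0772, 0.2293]
tool_rot: [0.776, 0.63, -0.001, -0.001]
ft_force: [0.1, -1.0, -0.3]
grip_width: 0.0604
```

```bash
python3 look.py scene s3 270 430 170 290; python3 look.py top t3 85 245 80 200;python3 look.py wrist w3;  python3 - <<'E'
from h import *
yaw();to([.494,.11,.15]); print(bot.get_obs()["grip_width"])
for n,nm in [("scene","s3"),("top","t3")]:
    for tag in (nm,n+"0"):
        f=np.load(tag+".npz");P=cloud(f["d"],model(n)); hsv=cv2.cvtColor(f["p"],cv2.COLOR_RGB2HSV)
        for k,c in dict(a=(.593,.2945),b=(.641,.181),c=(.551,.0985)).items():
            q=P[(np.hypot(P[:,:,0]-c[0],P[:,:,1]-c[1])<.022)&(P[:,:,2]<.12)]; print(tag,k,len(q),np.median(q[:,2]).round(4))
        o=(hsv[:,:,0]<14)&(hsv[:,:,1]>130)&(P[:,:,2]>.085)&(P[:,:,2]<.115)&(abs(P[:,:,1]-.11)<.03)&(P[:,:,0]<.54)
        q=P[o]; 
        if len(q)>5: print("  tab c",len(q),np.median(q,0).round(4),q.min(0).round(3),q.max(0).round(3))
E
```

```text
yaw tool x 78.2 zaxis [-2.3e-03 -1.0e-04 -1.0e+00]
pos [0.6503 0.078  0.2307] F [ 0.9   0.64 -0.13] t 8.6 j [0.12 0.59 0.34 1.33 0.   0.32]
tool shift mm [  -0.4 -159.4   81.1] rows 3.8226164251598425
0.08135459416534817
s3 a 211 0.0904
s3 b 229 0.0906
s3 c 2 0.0854
scene0 a 210 0.0907
scene0 b 234 0.0905
scene0 c 206 0.0905
  tab c 65 [0.503  0.1083 0.1004] [0.481 0.1   0.095] [0.524 0.117 0.105]
t3 a 259 0.0877
t3 b 0 nan
t3 c 0 nan
top0 a 261 0.0876
top0 b 252 0.0879
top0 c 254 0.0881
  tab c 18 [0.5011 0.1059 0.0965] [0.478 0.101 0.095] [0.517 0.115 0.101]
  return _methods._mean(a, axis=axis, dtype=dtype,
  ret = ret.dtype.type(ret / rcount)
```

View pics/w3.png

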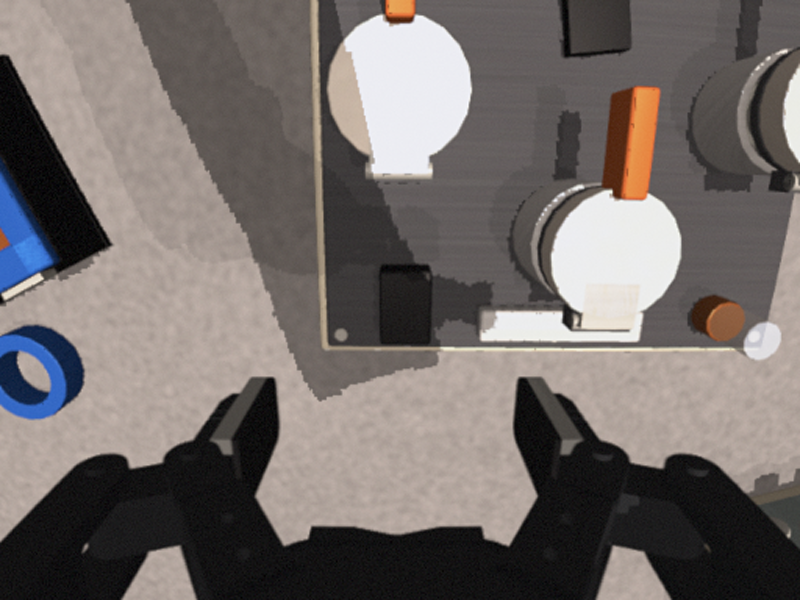

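View pics/s3.png

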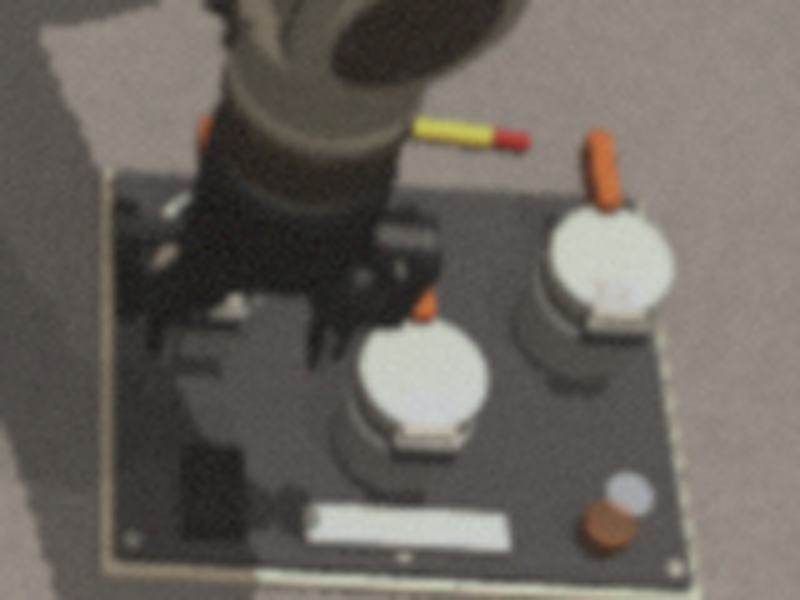

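View pics/t3.png

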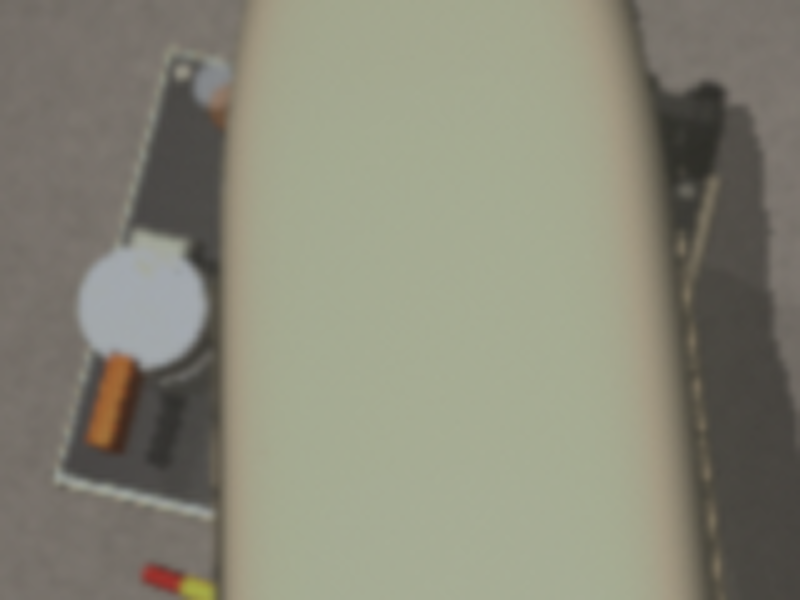

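Wrist view: cap c at (400,85) shows no sleeve beneath its rim, while b at (615,250) stands high on its sleeve. So c has sunk. The bystanders look untouched. Next I measure c in the wrist depth.

```bash
python3 - <<'E'
from h import *
f=np.load("w3.npz");M=model("wrist");P=cloud(f["d"],M);hsv=cv2.cvtColor(f["p"],cv2.COLOR_RGB2HSV)
for k,c in dict(b=(.641,.181),c=(.5515,.0985)).items():
    s=(np.hypot(P[:,:,0]-c[0],P[:,:,1]-c[1])<.045)&(P[:,:,2]<.12)&(P[:,:,2]>.07)&(hsv[:,:,1]<60)&(hsv[:,:,2]>150)
    q=P[s]; print(k,len(q),np.median(q,0).round(4))
    (cx,cy),r=cv2.minEnclosingCircle(q[:,:2].astype(np.float32)); print(cx,cy,r)
to([.4957,.1104,.21])
E
```

```text
b 5588 [0.6399 0.1832 0.089 ]
0.6434526443481445 0.18307539820671082 0.03489256650209427
c 7227 [0.5511 0.1011 0.0829]
0.5541556477546692 0.10223975777626038 0.03516794741153717
pos [0.6503 0.078  0.2307] F [ 0.9   0.64 -0.13] t 8.6 j [0.12 0.59 0.34 1.33 0.   0.32]
tool shift mm [   0.3 -158.    21.1] rows 3.787835091334995
```

Call:
drive_tool --steps '[0,-0.0265,0.003,0,0,0,-1,0,-0.0265,0.003,0,0,0,-1,0,-0.0265,0.003,0,0,0,-1,0,-0.0265,0.003,0,0,0,-1,0,-0.0265,0.003,0,0,0,-1,0,-0.0265,0.003,0,0,0,-1,0,0,0,0,0,0,-1,0,0,0,0,0,0,-1]'

```text
clock: 9.27
eef_pos: [0.4935, 0.1106, 0.2139]
tool_rot: [0.775, 0.632, -0.0, -0.0]
ft_force: [0.4, 0.4, 0.4]
grip_width: 0.0853
```

```bash
python3 look.py wrist w4;  python3 - <<'E'
from h import *
f=np.load("w4.npz");M=model("wrist");P=cloud(f["d"],M);hsv=cv2.cvtColor(f["p"],cv2.COLOR_RGB2HSV)
yaw();to([.4957,.1104,.1500])
m=(hsv[:,:,0]<14)&(hsv[:,:,1]>150)&(P[:,:,2]>.06)&(P[:,:,2]<.11)
k,l,st,c=cv2.connectedComponentsWithStats(m.astype(np.uint8))
for i in range(1,k):
    if st[i,4]<100: continue
    q=P[l==i]; top=q[q[:,2]>np.percentile(q[:,2],95)-.004]
    print(c[i],st[i,4],"z pct",np.percentile(q[:,2],[5,50,95]).round(4),"top med",np.median(top,0).round(4),cv2.minAreaRect(top[:,:2].astype(np.float32)*1000))
for nm,c in dict(b=(.641,.181),c=(.5515,.0985)).items():
    s=(np.hypot(P[:,:,0]-c[0],P[:,:,1]-c[1])<.045)&(P[:,:,2]<.12)&(P[:,:,2]>.07)&(hsv[:,:,1]<60)&(hsv[:,:,2]>150)
    q=P[s]
    if len(q): print(nm,len(q),np.median(q,0).round(4))
E
```

```text
yaw tool x 78.3 zaxis [ 1.6e-03  2.0e-04 -1.0e+00]
pos [0.4952 0.1106 0.2143] F [ 0.85 -0.14  0.52] t 9.32 j [ 0.22  0.31 -0.14  1.12 -0.    0.42]
tool shift mm [-0.1  0.4 64.3] rows 1.5415399033618593
[255.34915254 221.3       ] 1180 z pct [0.083  0.0924 0.0935] top med [0.5013 0.1125 0.0925] ((503.3771057128906, 112.44092559814453), (11.73572826385498, 45.42914581298828), 77.96820831298828)
[507.75373134 230.07462687] 268 z pct [0.0773 0.0808 0.0867] top med [0.5581 0.2991 0.0848] ((553.3466186523438, 299.30584716796875), (2.8853001594543457, 20.050613403320312), 80.10823822021484)
c 4368 [0.5528 0.1005 0.0829]
```

View pics/w4.png

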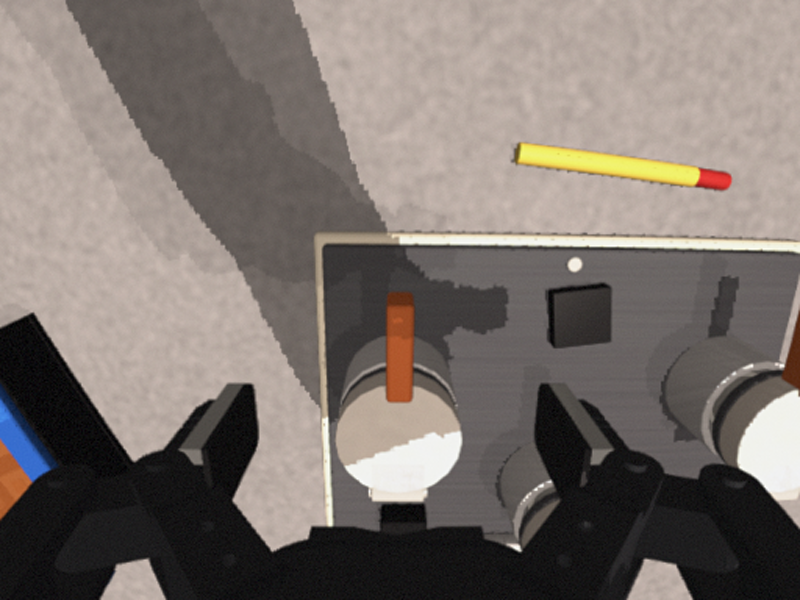

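Wrist view: tab c at (400,345) lies centred between the fingers (pads at 255 and 537). The cap top is at 0.083 against 0.089 for b. I descend on the tab and close.

Call:
drive_tool --steps '[0.0005,0.001,0.018,0,0,0,-1,0.0005,0,0.018,0,0,0,-1,0,0,0.018,0,0,0,-1,0,0,0.016,0,0,0,-1,0,0,0.007,0,0,0,-1,0,0,0,0,0,0,-1,0,0,0,0,0,0,-1]'

```text
clock: 9.9
eef_pos: [0.4977, 0.111, 0.1366]
tool_rot: [0.776, 0.631, 0.0, 0.0]
ft_force: [0.0, -0.5, 0.3]
grip_width: 0.0855
```

```bash
python3 look.py wrist w5; python3 -c "
from h import *
yaw();to([.4965,.1115,.137])"
```

```text
yaw tool x 78.2 zaxis [ 1.6e-03  4.0e-04 -1.0e+00]
pos [0.4981 0.1111 0.1372] F [-0.12  0.04 -0.68] t 9.95 j [ 0.22  0.4  -0.24  0.93 -0.    0.43]
tool shift mm [ 0.1 -1.6  0.2] rows 0.038639549753092736
```

View pics/w5.png

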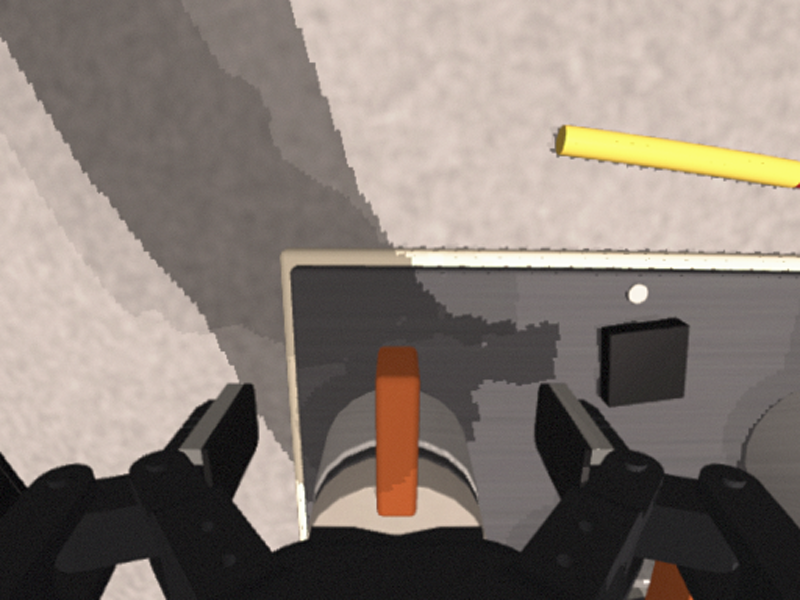

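The tab is centred between the pads at (398,430). Closing.

Call:
drive_tool --steps '[0,-0.001,0,0,0,0,-0.5,0,0,0,0,0,0,0,0,0,0,0,0,0,0.4,0,0,0,0,0,0,0.7,0,0,0,0,0,0,1,0,0,0,0,0,0,1,0,0,0,0,0,0,1,0,0,0,0,0,0,1]'

```text
clock: 10.62
eef_pos: [0.4962, 0.1114, 0.1366]
tool_rot: [0.776, 0.631, 0.0, -0.0]
ft_force: [-0.6, 1.3, 1.7]
grip_width: 0.0107
```

```bash
python3 -c "
from h import *
yaw();to([.4965,.1115,.137]);print(bot.get_obs()['grip_width'],bot.get_obs()['ft_torque'])"
```

```text
yaw tool x 78.2 zaxis [ 3.e-04  5.e-04 -1.e+00]
pos [0.4962 0.1114 0.1366] F [-0.62  1.26  1.73] t 10.62 j [ 0.22  0.39 -0.25  0.93  0.    0.43]
tool shift mm [ 0.2  0.3 -0.4] rows 0.008853575287624793
0.010689351604814464 [ 0.1041216  -0.00692456 -0.2846868 ]
```

The tab is gripped (opening 10.7 mm). I now turn about the hinge (tool y 0.091, z 0.0616): per 3° row the shift is (0, 3.35, -4.68) mm, with force checks between calls.

Call:
drive_tool --steps '[0,0.00335,-0.00468,3,0,0,1,0,0.00335,-0.00468,3,0,0,1,0,0,0,0,0,0,1,0,0,0,0,0,0,1]'

```text
clock: 10.95
eef_pos: [0.503, 0.1099, 0.1453]
tool_rot: [0.775, 0.63, -0.033, -0.041]
ft_force: [-1.6, 0.9, 3.7]
grip_width: 0.011
```

```bash
cat > st.py <<'E'
from h import *
o=bot.get_obs(); R=Ro.from_quat(o["tool_rot"]).as_matrix()
h=o["eef_pos"]+R@[0,.091,.0616]
print("t",o["clock"],"tilt",np.degrees(np.arccos(-R[2,2])).round(2),"hinge",h.round(4),"Ftool",(R.T@o["ft_force"]).round(2),"Fw",o["ft_force"].round(2),"T",o["ft_torque"].round(2),"g",o["grip_width"].round(4),"j",o["joint_pos"].round(2))
E
python3 st.py
```

```text
Traceback (most recent call last):
  File "st.py", line 4, in <module>
    print("t",o["clock"],"tilt",np.degrees(np.arccos(-R[2,2])).round(2),"hinge",h.round(4),"Ftool",(R.T@o["ft_force"]).round(2),"Fw",o["ft_force"].round(2),"T",o["ft_torque"].round(2),"g",o["grip_width"].round(4),"j",o["joint_pos"].round(2))
                                                                                                                                                                                            ^^^^^^^^^^^^^^^^^^^^^
AttributeError: 'float' object has no attribute 'round'
```

Call:
drive_tool --steps '[0,0.00335,-0.00468,3,0,0,1,0,0.00335,-0.00468,3,0,0,1,0,0.00335,-0.00468,3,0,0,1,0,0,0,0,0,0,1,0,0,0,0,0,0,1]'

```text
clock: 11.37
eef_pos: [0.5147, 0.1075, 0.1574]
tool_rot: [0.769, 0.625, -0.082, -0.101]
ft_force: [-1.1, 2.1, 1.7]
grip_width: 0.0108
```

```bash
sed -i 's/o\["grip_width"\].round(4)/round(float(o["grip_width"]),4)/' st.py; python3 st.py; python3 look.py scene s6 270 430 170 290; python3 look.py wrist w6
```

```text
t 11.3667 tilt 14.92 hinge [0.5853 0.0928 0.0744] Ftool [ 1.83 -1.86 -1.23] Fw [-1.07  2.09  1.67] T [ 0.19 -0.18 -0.34] g 0.0108 j [0.16 0.55 0.05 1.31 0.09 0.36]
```

View pics/w6.png

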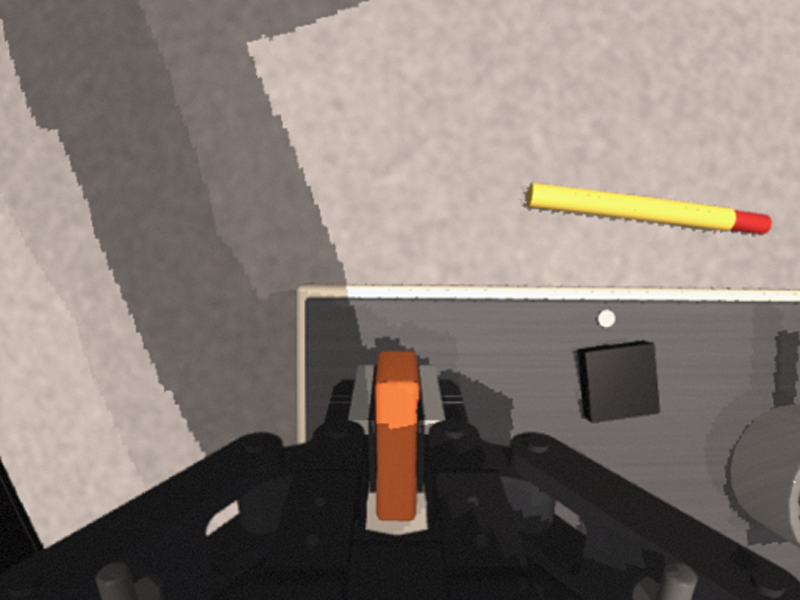

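View pics/s6.png

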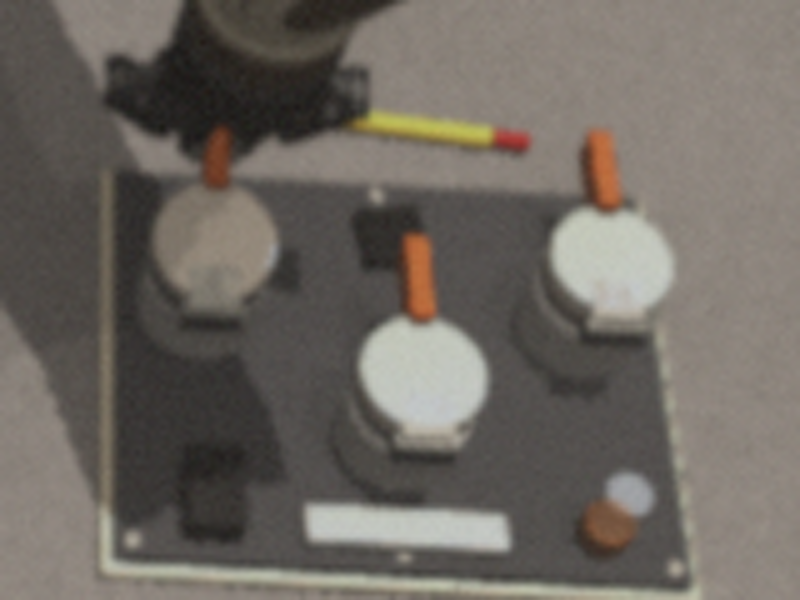

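The cap opens with the gripper (tilt 15°) and the pinch stays seated at (397,430). Forces are under 3 N, so there is no pull on the bolt. Continuing.

Call:
drive_tool --steps '[0,0.00335,-0.00468,3,0,0,1,0,0.00335,-0.00468,3,0,0,1,0,0.00335,-0.00468,3,0,0,1,0,0.00335,-0.00468,3,0,0,1,0,0,0,0,0,0,1,0,0,0,0,0,0,1]'

```text
clock: 11.97
eef_pos: [0.5332, 0.1036, 0.1705]
tool_rot: [0.755, 0.614, -0.147, -0.18]
ft_force: [0.4, 1.2, -1.2]
grip_width: 0.0111
```

```bash
python3 st.py
```

```text
t 11.9667 tilt 26.91 hinge [0.5853 0.0927 0.0744] Ftool [1.27 0.66 1.07] Fw [ 0.36  1.22 -1.25] T [ 0.23 -0.45 -0.42] g 0.0111 j [0.13 0.71 0.31 1.61 0.15 0.3 ]
```

Call:
drive_tool --steps '[0,0.00335,-0.00468,3,0,0,1,0,0.00335,-0.00468,3,0,0,1,0,0.00335,-0.00468,3,0,0,1,0,0.00335,-0.00468,3,0,0,1,0,0,0,0,0,0,1,0,0,0,0,0,0,1]'

```text
clock: 12.47
eef_pos: [0.5538, 0.0993, 0.1791]
tool_rot: [0.732, 0.595, -0.21, -0.258]
ft_force: [-0.7, 1.5, -3.5]
grip_width: 0.0113
```

```bash
python3 st.py
```

```text
t 12.4667 tilt 38.91 hinge [0.5852 0.0927 0.074 ] Ftool [1.36 1.46 3.34] Fw [-0.66  1.52 -3.52] T [ 0.08 -0.76 -0.45] g 0.0113 j [0.1  0.9  0.59 1.92 0.19 0.24]
```

Call:
drive_tool --steps '[0,0.00335,-0.0046,3,0,0,1,0,0.00335,-0.0046,3,0,0,1,0,0,0,0,0,0,1,0,0,0,0,0,0,1]'

```text
clock: 12.8
eef_pos: [0.5646, 0.097, 0.1817]
tool_rot: [0.717, 0.583, -0.241, -0.296]
ft_force: [-2.5, 1.1, -4.9]
grip_width: 0.0111
```

```bash
python3 st.py;  python3 look.py scene s7 270 430 170 290; python3 look.py wrist w7; python3 look.py scene s8 140 430 150 350
```

```text
t 12.8 tilt 44.89 hinge [0.5851 0.0927 0.0739] Ftool [0.56 1.58 5.41] Fw [-2.53  1.09 -4.94] T [ 0.01 -0.84 -0.33] g 0.0111 j [0.09 1.   0.75 2.09 0.2  0.21]
```

View pics/s7.png

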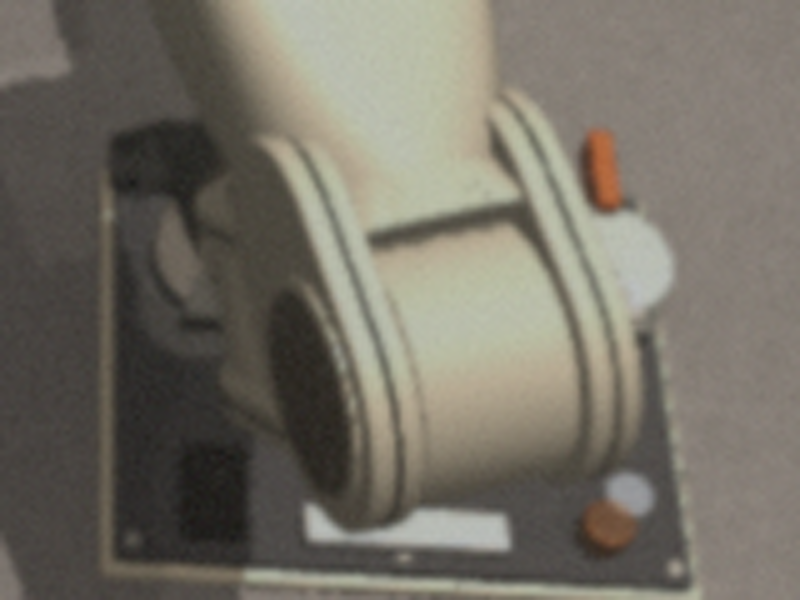

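View pics/w7.png

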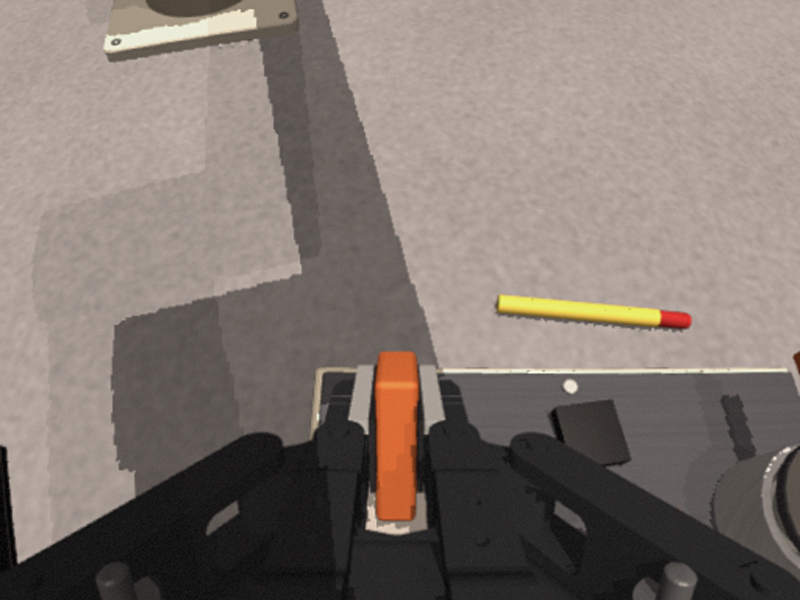

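View pics/s8.png

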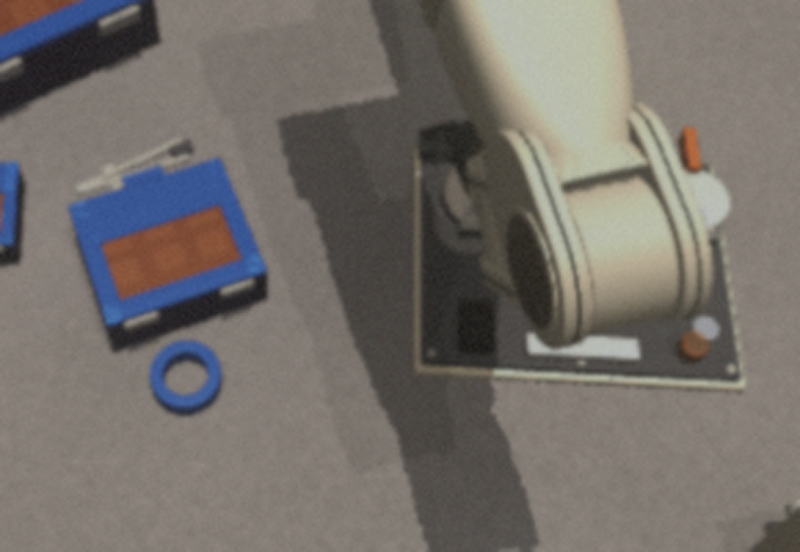

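Wrist view: the tab sits in the pads exactly as before (352–520 px rows), so the cap follows at about 45°. The lid lies shut, and the carrier, pen, vial, relay and reel are in place. I add 1° while easing the pull slightly.

Call:
drive_tool --steps '[0,0.0011,-0.0012,1,0,0,1,0,0,0,0,0,0,1,0,0,0,0,0,0,1,0,0,0,0,0,0,1]'

```text
clock: 13.28
eef_pos: [0.5664, 0.0966, 0.1823]
tool_rot: [0.714, 0.581, -0.246, -0.302]
ft_force: [-0.2, 1.3, -9.1]
grip_width: 0.0114
```

```bash
python3 st.py; python3 look.py wrist w9; python3 st.py; python3 - <<'E'
from h import *
M=model("wrist"); f=np.load("w9.npz"); P=cloud(f["d"],M); h=cv2.cvtColor(f["p"],cv2.COLOR_RGB2HSV)
m=(h[:,:,0]<14)&(h[:,:,1]>150); v,u=np.nonzero(m); g=(abs(u-254)<14)&(v>246)&(v<325); q=P[v[g],u[g]]; q=q[np.isfinite(q[:,0])]
c=q.mean(0); w=np.linalg.svd(q-c)[2]; print(len(q),"tab long axis",w[0].round(3),"angle",np.degrees(np.arcsin(abs(w[0][2]))).round(1),"normal",w[2].round(3))
E
```

```text
t 13.2833 tilt 45.89 hinge [0.5851 0.0927 0.0741] Ftool [1.26 6.16 6.65] Fw [-0.22  1.33 -9.06] T [-0.14 -1.67 -0.38] g 0.0114 j [0.09 1.02 0.78 2.11 0.21 0.21]
t 13.3333 tilt 45.9 hinge [0.5851 0.0927 0.0741] Ftool [0.85 7.53 6.74] Fw [  0.56   0.75 -10.1 ] T [-0.15 -1.63 -0.36] g 0.0109 j [0.09 1.02 0.78 2.11 0.21 0.21]
2019 tab long axis [ 0.679 -0.149 -0.718] angle 45.9 normal [-0.702  0.152 -0.696]
```

The cap is at 45.9°, but the pull rose to 10 N, close to the 12 N at which the bolt would draw. I ease straight down by 1 mm.

Call:
drive_tool --steps '[0,0.0007,0.0007,0,0,0,1,0,0,0,0,0,0,1,0,0,0,0,0,0,1]'

```text
clock: 13.58
eef_pos: [0.5663, 0.0966, 0.1821]
tool_rot: [0.714, 0.581, -0.246, -0.303]
ft_force: [0.1, 0.5, -6.0]
grip_width: 0.011
```

```bash
python3 st.py
```

```text
t 13.5833 tilt 45.96 hinge [0.5849 0.0927 0.0739] Ftool [0.48 4.34 4.19] Fw [ 0.11  0.47 -6.03] T [-0.04 -1.31 -0.36] g 0.011 j [0.09 1.02 0.78 2.11 0.21 0.21]
```

Call:
drive_tool --steps '[0,0.0006,0.0006,0,0,0,1,0,0,0,0,0,0,1,0,0,0,0,0,0,1,0,0,0,0,0,0,1]'

```text
clock: 13.92
eef_pos: [0.5661, 0.0966, 0.1818]
tool_rot: [0.714, 0.581, -0.246, -0.303]
ft_force: [-1.1, 1.3, 0.8]
grip_width: 0.0109
```

```bash
python3 st.py; python3 look.py wrist w10; python3 look.py top t10; python3 - <<'E'
from h import *
for n,nm in (("w9","w9"),("w10","w10")):
    M=model("wrist"); f=np.load(n+".npz"); P=cloud(f["d"],M); h=cv2.cvtColor(f["p"],cv2.COLOR_RGB2HSV)
    m=(h[:,:,0]<14)&(h[:,:,1]>150); v,u=np.nonzero(m); g=(abs(u-254)<14)&(v>246)&(v<325); q=P[v[g],u[g]]; q=q[np.isfinite(q[:,0])]
    c=q.mean(0); w=np.linalg.svd(q-c)[2]; print(n,"angle",np.degrees(np.arcsin(abs(w[0][2]))).round(1))
# lid flatness and hinge leaf of cap c / disc
f=np.load("s8.npz");P=cloud(f["d"],model("scene"))
H,S,V=cv2.split(cv2.cvtColor(f["p"],cv2.COLOR_RGB2HSV)); m=(H>100)&(H<130)&(S>130)&(np.hypot(P[:,:,0]-.54,P[:,:,1]+.186)<.09)&(P[:,:,2]>.04)
q=P[m];A=np.c_[q[:,:2],np.ones(len(q))];s=np.linalg.lstsq(A,q[:,2],rcond=None)[0];print("lid slope",np.hypot(*s[:2]).round(3),"z",np.median(q[:,2]).round(4))
E
```

```text
t 13.9167 tilt 46.01 hinge [0.5846 0.0928 0.0735] Ftool [ 1.   -1.5   0.46] Fw [-1.15  1.26  0.76] T [ 0.01 -0.52 -0.3 ] g 0.0109 j [0.09 1.02 0.78 2.11 0.21 0.21]
w9 angle 46.0
w10 angle 45.6
lid slope 0.001 z 0.0606
```

View pics/t10.png

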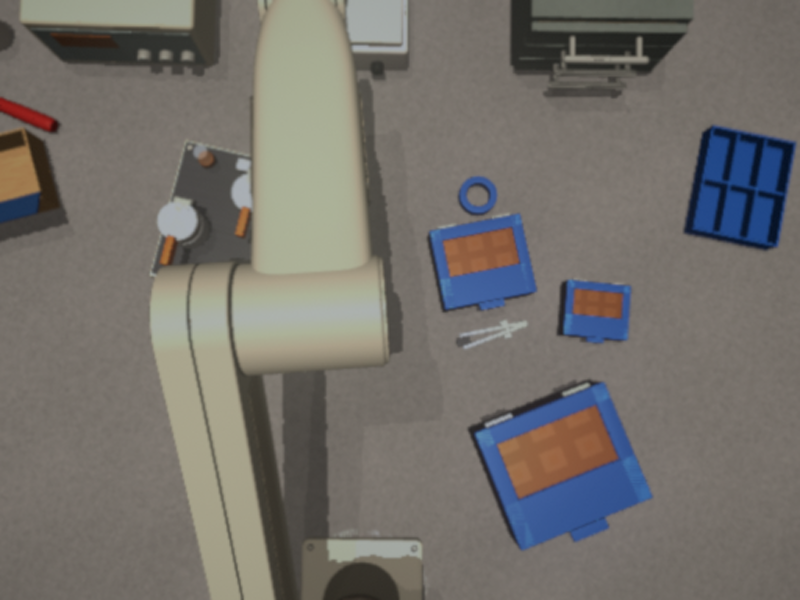

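View pics/w10.png

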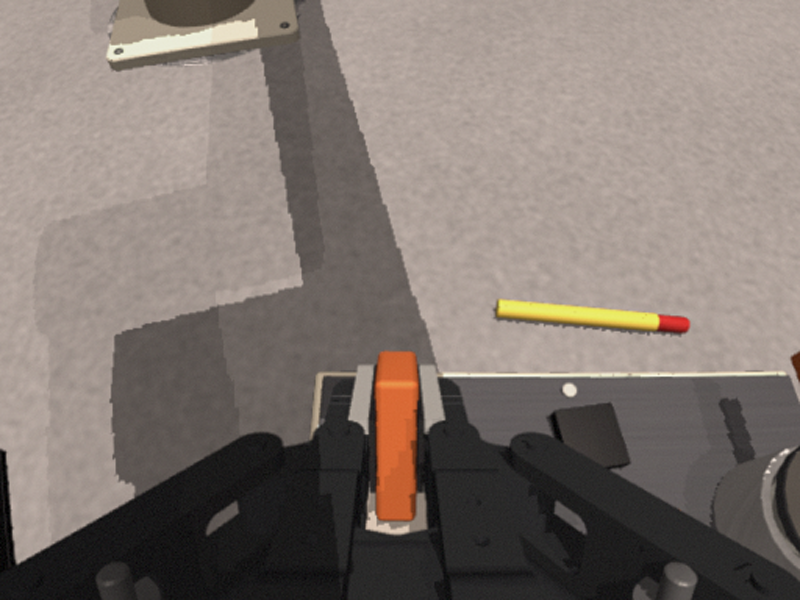

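The cap is at about 45.6–46°, the wrist force is near zero, and the tracked hinge has not risen (0.0735 against 0.075 at the grasp), so the bolt is still down. The lid lies flat at (483,260) in the top view. Handing in.

```bash
python3 -c "
from workcell import job_done
print(job_done())"; python3 st.py
```

```text
the job is handed in; nothing more can be done
None
the job is handed in; nothing more can be done
```

I shut the lid of the middle-sized chip case, found the front right bolt (c) loose, and handed in at about 14 s with its cap held about 46° open by the tab. I tapped only c, because it gave on the first tap; a and b were never tapped.

**Last checks:**
- **Lid:** it measured flat (slope 0.001) after the arm had left it.
- **Bolt c:** it sank about 6 mm under roughly 2–6 N and then went hard. Its cap top then read 0.083 m, against 0.089 m for b.
- **Cap c:** the wrist depth gave 45.6° and the tool tilt 46.0°. The tab was still in the pads (opening 10.9 mm), with about 1–2 N at the wrist.
- **Bolt c still down:** I could not see this directly, as the arm hid it. The hinge point worked out from the tool pose had not risen, reading about 0.0735 m against 0.075 m at the grasp.
- **Things lying around:** the vial, pen, carrier, tweezers and reel looked untouched in the last views. The relay was hidden in them but in place just before, and caps a and b were shut.

**One reading stood out:** near the end the upward pull briefly reached about 10 N, close to the 12 N that would draw the bolt out. I eased the arm down until it was near zero before handing in.

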